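# Pop the touch-top bin open for the serving crew

### The job

Open the bin with the green lid: with a fingertip press the white pad on its lid in once, then take the hand away and let the lid pop up and stand open by itself, without pushing it back down. Leave the bin with the grey lid shut, and do not shift or lift either bin or any of the things on the table.

Things in the scene. Friction and masses are not known exactly. Their poses are not given: they have to be found in the camera images.
- green_caddy: food-prep bin with a green lid: brushed-metal box 200 mm (its x) by 180 mm (its y), its fixed metal top 160 mm high around the hatch-like lid; loose, about 2 kg, on the table. Origin: centre of its underside; z up; -x is its front (latch side), which roughly faces the robot, +x its hinge side.
- green_pad: white round press pad (34 mm across, 4 mm high) on the green lid. With the lid shut the pad top is 172 mm above the table, 60 mm from the bin's centre towards its front and 40 mm in from its front face. Origin: centre of its top face; it moves with the lid.
- green_hinge (a point): middle of the green lid's hinge line, along the bin's y, 40 mm behind the bin's centre, 160 mm above the table. Lid: 134 (x) by 90 by 8 mm, 8 mm proud of the fixed top when shut; front edge 134 mm, pad centre 100 mm from the hinge. Opening, the front edge rises and swings away from the robot, pushing lightly (2 N) on a finger still above it.
- green_lid (a joint): angle of the green lid, rad: 0 shut and latched; -0.065 with the pad pressed to its stop (6.5 mm at the pad); positive open. Touch latch: pressing the pad (about 3 N; lets go some 4 mm in, so press to the stop) frees it; as the finger withdraws, a damped spring lifts the lid within about 2 s to its stop at 1.35, nearly upright, where it stays.
- grey_caddy: food-prep bin with a grey lid: brushed-metal box 200 mm (its x) by 180 mm (its y), its fixed metal top 160 mm high around the hatch-like lid; loose, about 2 kg, on the table. Origin: centre of its underside; z up; -x is its front (latch side), which roughly faces the robot, +x its hinge side. The same make as the green-lidded one; stays shut.
- grey_pad: white round press pad (34 mm across, 4 mm high) on the grey lid. With the lid shut the pad top is 172 mm above the table, 60 mm from the bin's centre towards its front and 40 mm in from its front face. Origin: centre of its top face; it moves with the lid.
- grey_lid (a joint): hinge angle of the grey lid, rad: 0 shut and latched, negative when its pad is pressed, positive open; the same latch as on the green lid. It must stay shut.
- can_red: red drinks can, 66 mm across, 122 mm high, standing; origin centre of its underside. Bystander.
- can_blue: blue drinks can, 66 mm across, 122 mm high, standing; origin centre of its underside. Bystander.
- wipes: yellow tub of wipes with a red cap, 90 mm across, 190 mm high, standing; origin centre of its underside. Bystander.
- sauce: red sauce bottle with a white cap, 56 mm across, 170 mm high, standing; origin centre of its underside. Bystander.
- cup: white open sauce cup, 70 mm across the rim, 50 mm high, standing; origin centre of its underside. Bystander.
- tongs: steel serving tongs lying flat, 250 mm long along x, 48 mm wide, 12 mm high; origin under the middle. Bystander.

How it is judged:
On the way, in this order (a step that is already met when the one before it is completed fails the run):
1. the fingers press the green lid in by its white pad (value of joint green_lid below -0.025 rad and contact force between the fingers and green_pad above 0.5 N), for 0.05 s.
2. the green lid has popped up and stands open (value of joint green_lid above 1.15 rad), for 0.5 s.
At the end, for the whole second after the job is handed in: The green lid stands open past 1.15 rad and still (under 0.1 rad/s), the grey lid is shut (under 0.05 rad), and both bins and all six bystanders stand upright within 30 mm of where they began (value of joint green_lid above 1.15 rad and velocity of joint green_lid between -0.1 and 0.1 rad/s and value of joint grey_lid below 0.05 rad and distance of each of green_caddy, grey_caddy, can_red, can_blue, wipes, sauce, cup, tongs from where it was at the start of the episode below 0.03 m and angle between each of green_caddy, grey_caddy, can_red, can_blue, wipes, sauce, cup, tongs's own z axis and vertical below 0.15 rad); the robot touches nothing.
It fails at once if the green lid is pushed back down after it popped (value of joint green_lid between 0.2 and 1.15 rad and velocity of joint green_lid below -0.2 rad/s).
It fails at once if the grey lid is pressed or opened (value of joint grey_lid below -0.025 rad or value of joint grey_lid above 0.1 rad).
It fails at once if a bin is shifted more than 30 mm or lifted 10 mm (distance of any of green_caddy, grey_caddy from where it was at the start of the episode above 0.03 m or height (world z) of any of green_caddy, grey_caddy above 0.01 m).
It fails at once if a bystander is moved more than 30 mm, lifted 15 mm or knocked over (distance of any of can_red, can_blue, wipes, sauce, cup, tongs from where it was at the start of the episode above 0.03 m or height (world z) of any of can_red, can_blue, wipes, sauce, cup, tongs above 0.015 m or angle between any of can_red, can_blue, wipes, sauce, cup, tongs's own z axis and vertical above 0.3 rad).
It also fails if it takes over 32 s, if anything falls off the work surface, if the arm or the gripper's body presses on something with over 40 N, if the wrist force passes 120 N, or if a joint passes its speed limit or range.

### The arm

A 6-joint arm with a two-finger parallel gripper is mounted at the origin on the work surface. World frame = base frame: x ahead of the robot, y to its left, z up, the work surface at z = 0. Lengths are in m, angles in rad, forces in N, time in s.
With the tool pointing down it reaches from about 0.35 to 0.725 m from the base axis. Payload 6 kg.
Tool frame: the origin (TCP) lies at the centre of the arm's flange, where the gripper is bolted on; the fingertips stand 173 mm ahead of it and the grasp point (between the pads) lies 155 mm ahead of it (robot.grip_depth is the z of the grasp point in the tool frame, in m); z points along the fingers, y is the direction in which the jaws open and shut (so a half turn about z gives the same grasp; the last joint's range is limited). The gripper opens to 85 mm and grips with 20 to 120 N. Pads are 22 mm wide; open, the fingers measure 114 mm over their backs; the gripper's body (76 mm by 85 mm) begins 54 mm behind the grasp point. The pads swing forward as they close: fully open they stand 13 mm farther back than shut.
Start: joints at [1.492, 0.04, 0.085, 0, -1.615, -0.334], TCP at [0.241, 0.55, 0.405] pointing down, gripper open.
Joint ranges: [-2.56, 2.56], [-1.29, 2.01], [-1.08, 1.49], [-3.29, 1.98], [-2.81, -0.18], [-2.99, 2.99]. Speed limits (rad/s): [2.57, 2.57, 3.01, 3.14, 3.14, 3.14].

### API

Orientations are given as a unit quaternion [w, x, y, z].
In Python, from bench import robot gives the robot as it stands. The module is installed in compiled form; this text tells all that it offers.
- The arm moves only by the shell command python3 -m crank 'ROWS' [FORCE]. ROWS is JSON, a list of rows, each a list of 7 numbers: the shift along the tool's x, y, z in cm, then the turn, a rotation vector about the tool's x, y, z in degrees, then the opening, from 0 (shut) to 1 (fully open). In form: [[x, y, z, wx, wy, wz, grip], ...]. A call has 1 to 20 rows; each row shifts and turns the pose as measured when the row begins, along the tool's axes as they then stand; what a row does not reach is not made up. A row lasts 1/10 s, in which the tool goes at most 50 mm and 8.59 degrees, less where a joint would pass 70% of its speed; a pose out of reach is approached as far as the arm can. A call is refused whole if a number of a shift passes 5 or a number of a turn 8.59, either way. A call with a gripper value outside its range is refused whole. The fingers move at their own pace and stop on an object; FORCE is the grip in N (left out, the last holds). Time passes only in rows, so rows that do not move let the fingers close. It gives the time, the measured TCP pose, the force and the opening at its end, in the units of the state.
- robot.read_state(): the state, without advancing time (a new reading comes with each control period).
- robot.snapshot(name): name is "scene" or "top" or "wrist"; returns a dict with "color" (384x512x3 uint8, blue, green, red), "intrinsics" (3x3 intrinsics, pixels), "R" (3x3) and "t" (3): a world point X has camera coordinates R X + t; the wrist camera has in their place "hand_eye" (4x4, takes a point from camera to tool coordinates, whose origin is the TCP and whose axes are the flange's). Camera axes: x right, y down, z forward; pixel columns grow to the right and rows downward; lengths in m; the calibration is good to about 2 mm. A picture is of the moment at which its call begins: read the wrist's pose just before it. There is no depth.
- robot.sign_off(): hands the job in, once; it reports no verdict.
The state is a dict: "clock": time; "q": joint angles; "qvel": joint speeds; "joint_torque": joint torques, N m; "ee_pos": TCP position; "tcp_rot": TCP orientation; "ft_force": force on the tool from outside, world axes, zero at the start; "ft_torque": the same for the moment, N m; "gripper_width": finger opening in m.
Only numpy, scipy, OpenCV 4.12 (cv2) and the standard library are available. Lean on these libraries where they do the work, as an engineer would, in place of code of your own. Each camera call takes 0.05 s, during which the arm holds its last target. There are 200 camera calls.

## Working session

There is one attempt and no reset: what is moved stays moved. The work goes in short steps, Python scripts to look and compute and a shell command to move; the robot and the scene stay as the last step left them, time stands still between calls to the robot, and variables do not carry over. Pictures are saved under pics/ and viewed, about 8 in all and at most 12, crops included, and the job is handed in when it is done.

```bash
mkdir -p pics; python3 - <<'E'
from bench import robot
import cv2,numpy as np
s=robot.read_state();print({k:np.round(s[k],3).tolist() for k in('clock','ee_pos','tcp_rot','ft_force','gripper_width')})
for n in('scene','top'):
    d=robot.snapshot(n);cv2.imwrite(f'pics/{n}0.png',d['color']);print(n,d['intrinsics'],d['R'],d['t'])
    np.savez(f'pics/{n}0.npz',**d)
a=cv2.imread('pics/scene0.png');b=cv2.imread('pics/top0.png')
E
```

```text
{'clock': 0.0, 'ee_pos': [0.241, 0.55, 0.404], 'tcp_rot': [0.001, 0.979, -0.205, -0.0], 'ft_force': [0.228, -0.029, -0.659], 'gripper_width': 0.085}
scene [[354.77539108   0.         256.07969781]
 [  0.         354.77539108 194.33902525]
 [  0.           0.           1.        ]] [[-3.81745795e-01  9.24267029e-01  7.79307336e-04]
 [ 6.86853593e-01  2.84252001e-01 -6.68904285e-01]
 [-6.18467695e-01 -2.54816128e-01 -7.43348136e-01]] [ 0.18502512 -0.26714765  1.53743704]
top [[355.90449503   0.         255.8643558 ]
 [  0.         355.90449503 194.1508895 ]
 [  0.           0.           1.        ]] [[ 0.0175787  -0.99983607 -0.00433933]
 [-0.97553712 -0.01619999 -0.21923706]
 [ 0.21913082  0.00808708 -0.97566197]] [-0.00850391  0.54279116  1.37486368]
```

View pics/top0.png

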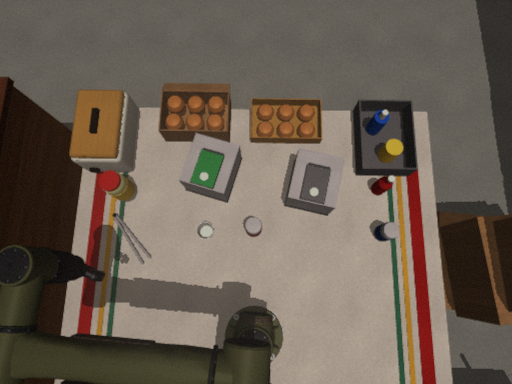

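View pics/scene0.png

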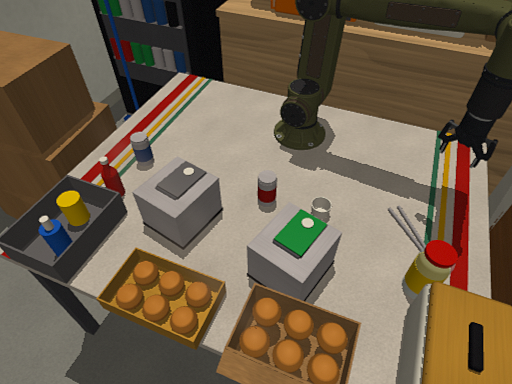

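The top view shows the green bin at about (212,167) with its pad at about (204,176). The grey pad is at (314,192), the cup at (206,230) and the wipes at (115,185). In the scene view the green pad is at about (308,223).

```bash
cat > h.py <<'E'
import cv2,numpy as np
def ray(d,u,v,z):
    c=-d['R'].T@d['t'];r=d['R'].T@np.linalg.inv(d['intrinsics'])@np.array([u,v,1.]);return c+r*(z-c[2])/r[2]
def white(img,c,rad=12):
    hsv=cv2.cvtColor(img,cv2.COLOR_BGR2HSV);m=cv2.inRange(hsv,(0,0,170),(179,90,255))
    k=np.zeros_like(m);cv2.circle(k,c,rad,255,-1);n,l,s,ce=cv2.connectedComponentsWithStats(m&k)
    i=1+np.argmax(s[1:,4]);return ce[i],s[i]
def greenmask(img):
    return cv2.inRange(cv2.cvtColor(img,cv2.COLOR_BGR2HSV),(50,130,50),(80,255,255))
E
python3 - <<'E'
from h import *
for n,c in(('top',(204,176)),('scene',(308,223))):
    d=dict(np.load(f'pics/{n}0.npz'));im=d['color']
    p,s=white(im,c,9);print(n,'pad',p,s,ray(d,*p,.172))
    m=greenmask(im);k=np.zeros_like(m);cv2.circle(k,c,45,255,-1)
    cn=max(cv2.findContours(m&k,0,2)[0],key=cv2.contourArea);r=cv2.minAreaRect(cn)
    P=np.array([ray(d,*q,.168) for q in cv2.approxPolyDP(cn,4,True)[:,0]]);print(np.round(P,3), 'mean',ray(d,*r[0],.168))
    print('sides',np.linalg.norm(P-np.roll(P,-1,0),axis=1))
E
```

```text
top pad [203.57777778 175.88888889] [200 173   8   7  45] [0.58478186 0.19745211 0.172     ]
[[0.689 0.209 0.168]
 [0.565 0.241 0.168]
 [0.547 0.168 0.168]
 [0.666 0.132 0.168]] mean [0.61545825 0.18773669 0.168     ]
sides [0.12720183 0.07451605 0.12407843 0.08088374]
scene pad [307.36666667 222.23333333] [302 218  12  10  90] [0.58830206 0.19830957 0.172     ]
[[0.548 0.17  0.168]
 [0.672 0.13  0.168]
 [0.697 0.209 0.168]
 [0.571 0.248 0.168]] mean [0.62379029 0.18881108 0.168     ]
sides [0.12986691 0.08331349 0.13178426 0.08093424]
```

The two views agree on the pad at about (0.587, 0.198, 0.172), within 4 mm. The lid sides also fit the given sizes, and the lid axis is yawed by about -0.29 rad. I'll approach at constant height with the fingers shut.

```bash
python3 -m crank '[[2,0.8,0,0,0,0,0],[4,1.6,0,0,0,0,0],[4,1.6,0,0,0,0,0],[4,1.6,0,0,0,0,0],[4,1.6,0,0,0,0,0],[4,1.6,0,0,0,0,0],[4,1.6,0,0,0,0,0],[4,1.6,0,0,0,0,0],[4,1.6,0,0,0,0,0],[2,0.8,0,0,0,0,0],[0,0,0,0,0,0,0],[0,0,0,0,0,0,0]]'
cat > w.py <<'E'
import sys;from h import *
from bench import robot
from scipy.spatial.transform import Rotation as Ro
s=robot.read_state();d=robot.snapshot('wrist');cv2.imwrite(f'pics/{sys.argv[1]}.png',d['color'])
q=np.array(s['tcp_rot']);R=Ro.from_quat(q[[1,2,3,0]]).as_matrix();p=np.array(s['ee_pos'])
H=d['hand_eye'];Rc=R@H[:3,:3];c=R@H[:3,3]+p
d['R']=Rc.T;d['t']=-Rc.T@c
K=d['intrinsics'];x=d['R']@[.587,.198,.172]+d['t'];uv=(K@x/x[2])[:2];print('pos',p,'q',s['q'],'expected pad px',uv,'clock',s['clock'])
dl=R.T@(np.array([.587,.198,.345])-p);print('tool shift cm to contact',dl*100)
m=cv2.inRange(cv2.cvtColor(d['color'],cv2.COLOR_BGR2HSV),(0,0,150),(179,70,255))
g=cv2.dilate(greenmask(d['color']),np.ones((25,25)));n,l,st,ce=cv2.connectedComponentsWithStats(m&g)
for i in range(1,n):
    if st[i,4]>60:
        P=ray(d,*ce[i],.172);print(st[i],ce[i],'world',P,'shift cm',R.T@(np.array([P[0],P[1],.345])-p)*100)
E
python3 w.py w1
```

```text
clock: 1.3
ee_pos: [0.5242, 0.2543, 0.3995]
tcp_rot: [0.005, 0.979, -0.205, -0.002]
ft_force: [-0.1, -0.4, -0.3]
gripper_width: -0.0
pos [0.52416694 0.25427963 0.39949065] q [ 0.79652702 -0.00265019  0.03103146  0.00261901 -1.61441537  0.36061069] expected pad px [298.24490145  82.05206765] clock 1.3
tool shift cm to contact [8.02161191 2.57102633 5.46715345]
[ 197    0   25   97 1019] [208.00883219  44.99509323] world [0.6267558  0.23815273 0.172     ] shift cm [10.04732611 -2.70353494  5.41109506]
[ 222    0  160  160 3086] [342.10401815 107.62702528] world [0.56237044 0.17884404 0.172     ] shift cm [6.53668106 5.31506805 5.49677301]
[ 270   55   56   59 2013] [297.79234973  84.46299056] world [0.58584122 0.19874834 0.172     ] shift cm [7.88542505 2.54909679 5.46707325]
[ 54 245  41  57 816] [ 75.50367647 273.72794118] world [0.53053754 0.3926239  0.172     ] shift cm [ -4.97320166 -12.97820011   5.32194561]
[ 34 265  28  26 319] [ 45.6645768  278.40125392] world [0.53605658 0.41433421 0.172     ] shift cm [ -5.34075443 -15.18781293   5.29974735]
[ 76 317  14  18 157] [ 81.26751592 325.73248408] world [0.49031756 0.41442677 0.172     ] shift cm [ -9.53240043 -13.35744692   5.32288865]
```

View pics/w1.png

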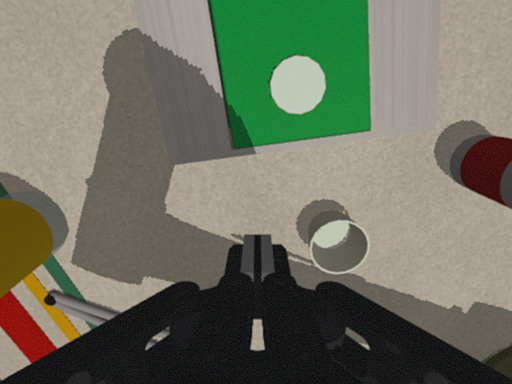

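The wrist view shows the pad at (298,84), which gives world (0.586, 0.199). That matches the first fix, and the view ahead is clear. Next I move over the pad, then descend.

```bash
python3 -m crank '[[2.2,0.7,0,0,0,0,0],[3.2,1,0,0,0,0,0],[2.2,0.7,0,0,0,0,0],[0.5,0.2,1.0,0,0,0,0],[0,0,1.5,0,0,0,0],[0,0,1,0,0,0,0],[0,0,0,0,0,0,0],[0,0,0,0,0,0,0]]'; python3 w.py w2
```

```text
clock: 2.15
ee_pos: [0.5841, 0.2033, 0.3609]
tcp_rot: [0.005, 0.98, -0.199, -0.003]
ft_force: [0.3, 0.3, 0.2]
gripper_width: 0.0
pos [0.58412373 0.203329   0.36086878] q [ 0.65881237  0.09280539  0.05984068  0.00179895 -1.54832731  0.5113351 ] expected pad px [262.03843476 224.25041325] clock 2.15
tool shift cm to contact [0.47833556 0.36261121 1.58889971]
[ 291    6   63  274 3462] [341.02512998 151.0389948 ] world [0.60861376 0.14500843 0.172     ] shift cm [4.53514877 4.39921891 1.61492574]
[173 243  22  39 497] [182.92555332 262.56136821] world [0.58293074 0.24890602 0.172     ] shift cm [-1.88162154 -4.16608097  1.55188179]
[ 27 310  35  41 635] [ 44.55905512 330.5007874 ] world [0.57438281 0.34884345 0.172     ] shift cm [ -6.56612692 -13.03488896   1.47961169]
[  9 331  26  23 281] [ 20.15658363 343.62633452] world [0.57199954 0.36860937 0.172     ] shift cm [ -7.55642117 -14.76197976   1.46581645]
```

View pics/w2.png

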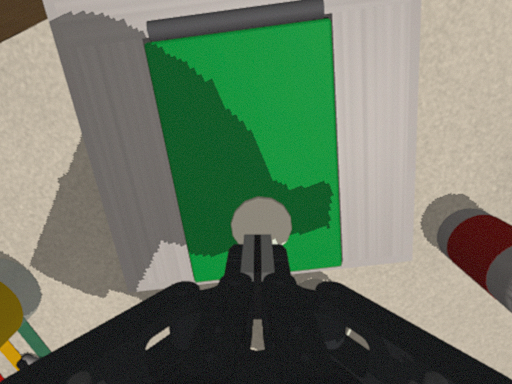

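The pad is centred at about (261,225), as predicted, and the tips are just short of its centre. I'll make a small correction and come down close.

```bash
python3 -m crank '[[0.4,0.3,0.5,0,0,0,0],[0.1,0.1,0.5,0,0,0,0],[0,0,0.3,0,0,0,0],[0,0,0.3,0,0,0,0],[0,0,0.3,0,0,0,0]]'
```

```text
clock: 2.7
ee_pos: [0.5869, 0.1977, 0.3428]
tcp_rot: [0.003, 0.98, -0.198, -0.002]
ft_force: [-3.2, 1.7, 4.1]
gripper_width: 0.0001
```

Contact, about 2 mm in with 4 N. I'll press on to the stop, checking the force.

```bash
python3 -m crank '[[0,0,0.3,0,0,0,0],[0,0,0.3,0,0,0,0],[0,0,0.2,0,0,0,0]]'
```

```text
clock: 3.0
ee_pos: [0.5863, 0.1977, 0.3381]
tcp_rot: [0.003, 0.98, -0.198, -0.0]
ft_force: [-7.4, 0.6, 12.0]
gripper_width: -0.0
```

It has reached the stop (6.9 mm, 12 N). Now a fast retreat straight up, then back, and waiting for the lid.

```bash
python3 -m crank '[[0,0,0,0,0,0,0],[0,0,-4,0,0,0,0],[-1,0,-5,0,0,0,0],[-3,0,-4,0,0,0,0],[-4,-1,-2,0,0,0,0],[-4,-2,0,0,0,0,0],[-4,-2,0,0,0,0,0],[-2,-1,0,0,0,0,0],[0,0,0,0,0,0,0],[0,0,0,0,0,0,0],[0,0,0,0,0,0,0],[0,0,0,0,0,0,0],[0,0,0,0,0,0,0],[0,0,0,0,0,0,0],[0,0,0,0,0,0,0],[0,0,0,0,0,0,0],[0,0,0,0,0,0,0],[0,0,0,0,0,0,0],[0,0,0,0,0,0,0],[0,0,0,0,0,0,0]]'
python3 -m crank '[[0,0,0,0,0,0,0],[0,0,0,0,0,0,0],[0,0,0,0,0,0,0],[0,0,0,0,0,0,0],[0,0,0,0,0,0,0],[0,0,0,0,0,0,0],[0,0,0,0,0,0,0],[0,0,0,0,0,0,0],[0,0,0,0,0,0,0],[0,0,0,0,0,0,0],[0,0,0,0,0,0,0],[0,0,0,0,0,0,0]]'
python3 - <<'E'
from bench import robot
import cv2
for n in('scene','top'): cv2.imwrite(f'pics/{n}1.png',robot.snapshot(n)['color'])
a=[cv2.imread(f'pics/{n}{i}.png') for n in('scene','top') for i in(1,)]
cv2.imwrite('pics/both1.png',cv2.resize(cv2.vconcat(a),None,fx=.78,fy=.78))
E
```

```text
clock: 5.0
ee_pos: [0.4433, 0.3244, 0.4903]
tcp_rot: [0.003, 0.979, -0.203, -0.001]
ft_force: [0.1, -0.7, 0.8]
gripper_width: 0.0001
clock: 6.2
ee_pos: [0.4432, 0.3245, 0.4903]
tcp_rot: [0.003, 0.979, -0.202, -0.001]
ft_force: [-0.6, 0.1, 0.2]
gripper_width: -0.0001
```

View pics/both1.png

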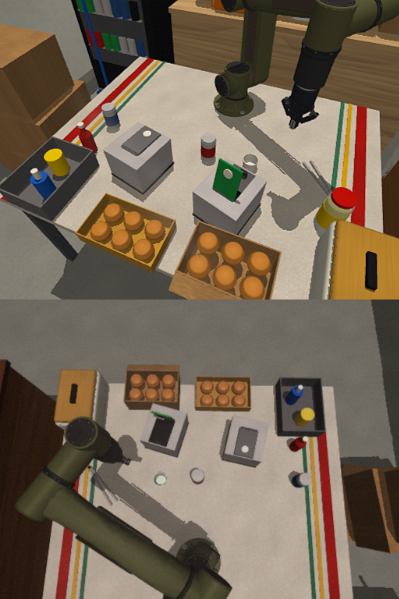

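The green lid stands nearly upright, with its pad facing the hinge side in the scene view (about (228,170)). The grey lid is shut, everything else looks in place, and the hand is clear. One check for stillness and shift before handing in.

```bash
python3 - <<'E'
from h import *
from bench import robot
a=cv2.imread('pics/scene1.png');im=robot.snapshot('scene');b=im['color']
print('moving px',int((cv2.absdiff(a,b).max(2)>40).sum()))
K,R,t=im['intrinsics'],im['R'],im['t'];yaw=-.29;ax=np.array([np.cos(yaw),np.sin(yaw),0]);h=np.array([.586,.199,0])+.1*ax+[0,0,.16]
m=greenmask(b);k=np.zeros_like(m);cv2.circle(k,(295,230),50,255,-1);ys=np.argwhere(m&k);print('green top row/col range',ys.min(0),ys.max(0))
for th in(1.0,1.15,1.35):
    x=R@(h+.134*(-ax*np.cos(th)+np.array([0,0,np.sin(th)])))+t;print(th,(K@x/x[2])[:2])
o=cv2.imread('pics/scene0.png')
for nm,box in dict(grey=(130,155,95,95),cans=(125,125,155,85),sauce=(95,150,32,50)).items():
    x,y,w,hh=box;print(nm,'changed px',int((cv2.absdiff(o,b)[y:y+hh,x:x+w].max(2)>40).sum()))
E
```

```text
moving px 0
green top row/col range [203 273] [257 311]
1.0 [306.16444166 204.26741049]
1.15 [302.6508201  205.96186573]
1.35 [297.18080385 209.88720976]
grey changed px 0
cans changed px 19
sauce changed px 0
```

```bash
python3 -c "
from bench import robot
print(robot.sign_off())"
```

```text
the job is handed in; nothing more can be done
None
```

The green bin is open: I pressed its white pad once with the shut fingertips, lifted the hand away, and the lid rose and stayed up by itself. I handed the job in at about 6 s on the robot's clock; the hand-in gives no verdict.

- **Press:** the pad went in to its stop, about 6.9 mm by the arm's own position, with 12 N vertical force. I had no direct reading of the lid joint.
- **Lid:** the last picture has it near its 1.35 rad stop, estimated from the top edge, so it is rougher than a direct measurement. Nothing moved between the last two pictures.
- **Grey bin and the rest:** the image areas around the grey bin and the sauce bottle did not change at all. The area around the cans changed by 19 pixels, which I put down to shadow but did not check. I judged the green bin, cup, tongs and wipes by eye only, and they looked in place.
- **Robot:** the hand was clear of everything, with wrist force near zero.

No check failed. The two overhead views of the pad differed by about 4 mm, and the wrist camera then agreed with their average.

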